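Level the pouring plate with a wedge

ROBOT

A 7-joint arm with a two-finger parallel gripper is mounted at the origin on the work surface. World frame = base frame: x ahead of the robot, y to its left, z up, the work surface at z = 0. Lengths are in m, angles in rad, forces in N, time in s.
With the tool pointing down it reaches from about 0.4 to 0.85 m from the base axis. Payload 10.4 kg.
Tool frame: the origin (TCP) lies midway between the tips of the shut fingers; the grasp point (between the pads) lies 19 mm behind it; y points along the fingers, x is the direction in which the jaws open and shut, and the axes are right-handed (so a half turn about y gives the same grasp; the last joint's range is limited). The gripper opens to 87 mm and grips with 3 to 60 N. Pads are 19 mm wide; open, the fingers measure 117 mm over their backs; the gripper's body (75 mm by 190 mm) begins 51 mm behind the grasp point.
Start: joints at [1.078, 0.332, -0.065, 1.46, 0.022, 1.35, -0.088], TCP at [0.283, -0.557, 0.223] pointing down, gripper open.
Joint ranges: [-2.6, 2.6], [-0.5, 2.12], [-1.47, 1.34], [0.16, 2.42], [-1.27, 4.41], [0.06, 2.06], [-2.6, 2.6]. Speed limits (rad/s): [2.22, 2.22, 2.79, 2.79, 3.14, 3.14, 3.14].

INTERFACE

Orientations are given as [roll, pitch, yaw] about the fixed x, y, z axes, in that order (R = Rz(yaw) Ry(pitch) Rx(roll)).
In Python, from cell import sensors, viewer, job gives the robot as it stands.
- The arm moves only by the tool arm_command, never from a script. Its argument "targets" is a list of rows, each a list of 7 numbers: the turn, a rotation vector about the tool's x, y, z in rad, then the shift along the tool's x, y, z in m, then the closure in counts, from 0 (fully open) to 255 (shut). In form: [[ax, ay, az, tx, ty, tz, claw], ...]. A call has exactly 5 rows; each row is the pose to reach, as a shift and turn from the pose measured when the call began, along the tool's axes at that moment; what a row does not reach only later rows make up. A row lasts 1/8 s, in which the tool goes at most 62.5 mm and 10.7 degrees, less where a joint would pass 70% of its speed; a pose out of reach is approached as far as the arm can. A call with a gripper value outside its range is refused whole. The fingers move at their own pace and stop on an object; "newtons" is the grip in N (left out, the last holds). Time passes only in rows, so rows that repeat a pose let the fingers close, or fill a call up. It gives the time, the measured TCP pose, the force and the opening at its end, in the units of the state.
- sensors.state(): the state, without advancing time (a new reading comes with each control period).
- viewer.capture(name): name is "scene" or "top" or "wrist"; returns the picture (400x640x3 uint8, red, green, blue); there is no depth.
- viewer.camera_model(name): a dict with "camera_matrix" (3x3 intrinsics, pixels), "view" (4x4, takes a point from world to camera coordinates); the wrist camera has in their place "T_tool_cam" (4x4, takes a point from camera to tool coordinates, whose origin is the TCP and whose axes are the tool frame's). Camera axes: x right, y up, looking along -z (the intrinsics and any distortion apply to the point x, -y, -z); pixel columns grow to the right and rows downward; lengths in m; the calibration is good to about 2 mm. The wrist camera is an equidistant fisheye: a pixel r from the principal point sees the ray r / f radians off the axis. A picture is of the moment at which its call begins: read the wrist's pose just before it. camera_model takes no time and is no camera call.
- job.close_job(): hands the job in, once; it reports no verdict.
The state is a dict: "time": time; "q": joint angles; "joint_vel": joint speeds; "effort": joint torques, N m; "ee_pos": TCP position; "eef_rot": TCP orientation; "ft_force": force on the tool from outside, world axes, zero at the start; "ft_torque": the same for the moment, N m; "width": finger opening in m.
Only numpy, scipy, OpenCV 4.12 (cv2) and the standard library are available. Lean on these libraries where they do the work, as an engineer would, in place of code of your own. Each camera call takes 0.05 s, during which the arm holds its last target.

TASK

The stone plate on which the duplicating flask is to be filled stands low at one of its two corners nearest the robot, where its rubber pad has gone flat. Take the tapered beech wedge, slide it thin end first under that low corner and ease it in until both bubbles of the cross level on the plate sit centred between their lines; stop there without forcing the wedge on past level, then let go and leave it in place. Do not shift or lean on the plate, and leave all other things as they stand.

Things in the scene. Friction and masses are not known exactly. Their poses are not given: they have to be found in the camera images.
- plate: Stone plate, 240 (its x) by 300 (its y) by 20 mm, 3.5 kg, loose on four black rubber pads 22 mm across, centred (plate frame) at x = 95 and -35, y = 75 and -75 mm. Origin: centre of the underside; x points away from the robot (within 15 degrees), z up. Three pads are equal, 14.5 to 17.5 mm high (differs by run); one front (-x) pad is 3.5 to 5 mm lower, so that front corner hangs low.
- front_left (a point): Point on the lower front edge of the plate, 28 mm from its left (+y) side edge: plate frame (-120, 122, 0) mm. If this corner is the low one, it starts 5 to 11 mm above the bench, clearly lower than its twin, and the wedge goes in best here along the plate's x: the strip from the side edge to 60 mm inside it is free of pads.
- front_right (a point): The same point by the right (-y) side edge: plate frame (-120, -122, 0) mm. Pushed up by the wedge, the low corner rises with little force (some 6 N between wedge and plate) until the plate is level and seated on its good pads; 3 mm of travel further the force is three times that and the plate is shoved away.
- level: Cross level, aluminium block 88 by 88 by 20 mm, loose on the plate behind the flask, its x within 20 degrees of the plate's x. Origin: centre of the underside, z up. On top two pale tube vials: one along its x (30 mm to the +y side of the middle), one along its y (30 mm to the -x side), each with two black lines 16 mm apart and a 12 mm bubble: centred, it has 2 mm to spare to either line.
- bubble_x (a point): Centre of the bubble in the vial along the level's x. It floats to the higher end, 7.9 mm from the middle for each degree of tilt of the level's x, and stops at 9 mm; it lags by about half a second.
- mark_x (a point): Middle between the two lines of that vial, level frame (0, 30, 20.8) mm; this bubble is centred when its centre is over it.
- bubble_y (a point): Centre of the bubble in the vial along the level's y; the same for the tilt of the level's y. At the start both bubbles are far off, on the sides away from the low corner.
- mark_y (a point): Middle between the two lines of the vial along y, level frame (-30, 0, 20.8) mm.
- wedge: Beech wedge, plain taper, 110 mm long (x), 36 mm wide (y), flat underside, 3 mm thick at the thin end (+x) rising evenly to 22 mm at the heel (-x), 50 g; it lies on the bench beside the plate, left or right. Origin: centre of the underside. With the plate level 25 to 45 mm of the heel stay outside the plate's edge.
- wedge_tip (a point): Middle of the wedge's thin end, at its underside (55 mm from the wedge's origin along its x).
- packer: Flat beech packer of equal length and width (110 by 36 mm) but 18 mm thick all along; not needed. Origin: centre of the underside.
- flask: Grey round duplicating flask, 80 mm across, 52 mm high, loose on the plate near the middle of its front edge. Origin: centre of the underside.
- cast: Plaster dental model, about 62 by 66 by 28 mm, on the bench right of the plate. Origin: centre of the underside.
- bowl: Black rubber mixing bowl, 120 mm across, 70 mm high, left of the plate. Origin: centre of the underside.
- mug: Clay-coloured mug, 80 mm across, 92 mm high, at the right. Origin: centre of the underside.
- spatula: Plaster spatula, 170 mm long, flat on the bench in front of the robot's base. Origin: its middle.
- bur_block: Wooden block with steel burs, 100 by 70 by 56 mm, at the left. Origin: centre of the underside.
Mind the look-alikes: they are no part of the job. What is shaped like the flask but green or turquoise is not meant. Leave any red look-alike of the level alone.

How it is judged:
On the way:
1. the wedge's thin end is under the plate (x of wedge_tip in the frame of plate between -0.115 and 0.12 m and y of wedge_tip in the frame of plate between -0.15 and 0.15 m and z of wedge_tip in the frame of plate below 0 m), for 0.2 s.
At the end, for the whole second after the job is handed in: The plate is level within 0.29 degrees (the bubbles within 2.2 mm of their middles taken together, between their lines), resting on the wedge, whose thin end is under the plate; plate and wedge are still and let go, and the level and the flask still stand on the plate (all of step 1 and angle between plate's own z axis and vertical below 0.005 rad and contact force between wedge and plate above 0.5 N and linear speed of each of plate, wedge below 0.01 m/s and contact force between anything else and level above 0.5 N and z of each of level, flask in the frame of plate above 0.015 m); the robot touches nothing.
It fails at once if the wedge was forced: more than 16 N between wedge and plate (contact force between wedge and plate above 16 N).
It fails at once if the robot leaned on or knocked the plate (more than 6 N) (contact force between any of the fingers, the arm and plate above 6 N).
It fails at once if the plate was shifted more than 10 mm (distance of plate from where it was at the start of the episode above 0.01 m).
It fails at once if the level or the flask was shifted (distance of any of level, flask from where it was at the start of the episode above 0.02 m).
It fails at once if a bystander was disturbed (more than 20 mm) (distance of any of packer, cast, bowl, mug, spatula, bur_block from where it was at the start of the episode above 0.02 m).
It also fails if it takes over 72 s, if anything falls off the work surface, if the arm or the gripper's body presses on something with over 40 N, if the wrist force passes 120 N, or if a joint passes its speed limit or range.

## Working session

There is one attempt and no reset: what is moved stays moved. The work goes in short steps, Python scripts to look and compute and a tool call to move; the robot and the scene stay as the last step left them, time stands still between calls to the robot, and variables do not carry over. Pictures are saved under pics/ and viewed, and the job is handed in when it is done.

Besides the shell and the picture viewer there is one more tool, called after ">>>" as a command line: name --pt "numbers of a row" for each row, then --argument value for the rest. arm_command: Moves the arm, as the interface text tells. Its arguments: {"type":"object","properties":{"targets":{"type":"array","items":{"type":"array","items":{"type":"number"}}},"newtons":{"type":"number"}},"required":["targets"]}

```bash
ls; mkdir -p pics; python3 - <<'E'
from cell import sensors, viewer, job
import cv2,numpy as np
np.set_printoptions(precision=4,suppress=True)
s=sensors.state(); print({k:np.round(v,4) for k,v in s.items()})
for n in ("scene","top","wrist"):
    im=viewer.capture(n); cv2.imwrite(f"pics/{n}0.png",im[:,:,::-1]); print(n,viewer.camera_model(n))
E
```

```text
pics
{'time': np.float64(0.0), 'q': array([ 1.0784,  0.3328, -0.0647,  1.4609,  0.0216,  1.3499, -0.0885]), 'joint_vel': array([-0.0013,  0.0007,  0.002 ,  0.0009,  0.0003, -0.0008, -0.001 ]), 'effort': array([ -0.0001, -62.3254,   0.0242, -38.9896,  -0.0614,   0.0399,
         0.0002]), 'ee_pos': array([ 0.2828, -0.5569,  0.2218]), 'eef_rot': array([-1.5708,  0.0014, -1.101 ]), 'ft_force': array([ 0.2621, -0.0911, -0.4368]), 'ft_torque': array([-0.0135, -0.0238, -0.0101]), 'width': np.float64(0.0866)}
scene {'camera_matrix': array([[466.552 ,   0.    , 317.853 ],
       [  0.    , 466.552 , 195.6229],
       [  0.    ,   0.    ,   1.    ]]), 'view': array([[-0.145 ,  0.9894, -0.0013,  0.0732],
       [-0.5545, -0.0802,  0.8283,  0.2703],
       [ 0.8195,  0.1208,  0.5602, -1.7465],
       [ 0.    ,  0.    ,  0.    ,  1.    ]])}
top {'camera_matrix': array([[478.0218,   0.    , 318.3733],
       [  0.    , 478.0218, 197.4363],
       [  0.    ,   0.    ,   1.    ]]), 'view': array([[ 0.0292, -0.9995,  0.0112, -0.0387],
       [ 0.992 ,  0.0304,  0.1221, -0.5659],
       [-0.1224,  0.0076,  0.9924, -1.3502],
       [ 0.    ,  0.    ,  0.    ,  1.    ]])}
wrist {'camera_matrix': array([[309.7069,   0.    , 318.8731],
       [  0.    , 309.7069, 196.6247],
       [  0.    ,   0.    ,   1.    ]]), 'T_tool_cam': array([[ 1.    , -0.001 ,  0.0006, -0.0005],
       [ 0.0009,  0.296 , -0.9552, -0.1624],
       [ 0.0008,  0.9552,  0.296 ,  0.0819],
       [ 0.    ,  0.    ,  0.    ,  1.    ]])}
```

View pics/scene0.png

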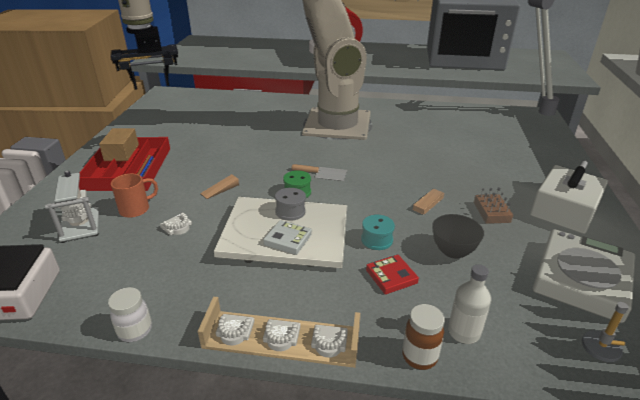

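View pics/top0.png

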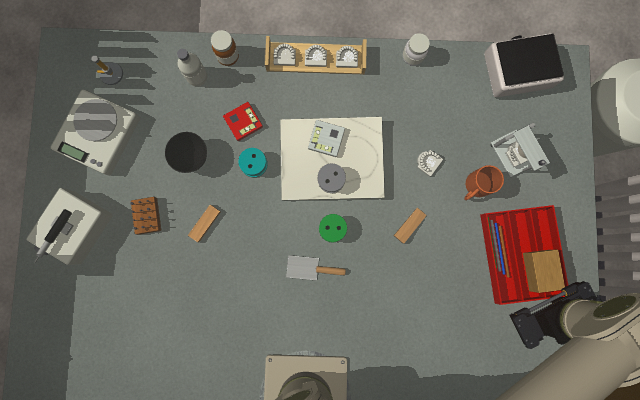

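View pics/wrist0.png

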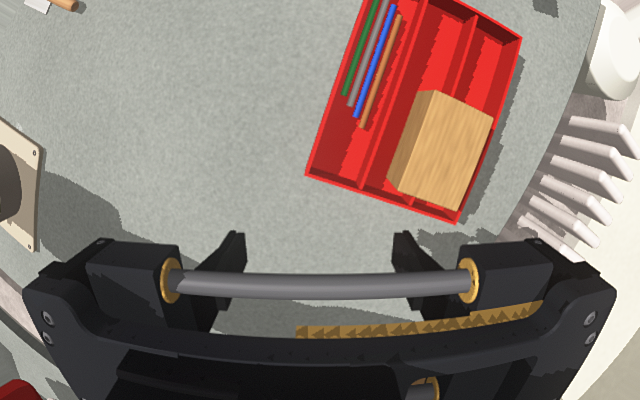

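The three views show the plate at top px (332,158), with two beech pieces at (205,223) and (410,226). The green and turquoise flasks and the red level are decoys. I'll zoom in next.

```bash
python3 - <<'E'
import cv2,numpy as np
t=cv2.imread("pics/top0.png"); s=cv2.imread("pics/scene0.png")
def z(im,x0,y0,x1,y1,k): return cv2.resize(im[y0:y1,x0:x1],None,fx=k,fy=k,interpolation=cv2.INTER_CUBIC)
a=z(t,180,195,240,250,6); b=z(t,385,200,445,255,6)
c=z(s,405,182,465,222,6)[:, :360]; d=z(s,190,166,250,206,6)
cv2.imwrite("pics/z1.png",np.vstack([np.hstack([a,b]),np.hstack([c,d])]))
cv2.imwrite("pics/z2.png",z(s,210,165,360,275,5))
cv2.imwrite("pics/z3.png",z(t,270,105,400,205,6))
E
```

```text
(no output)
```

View pics/z1.png

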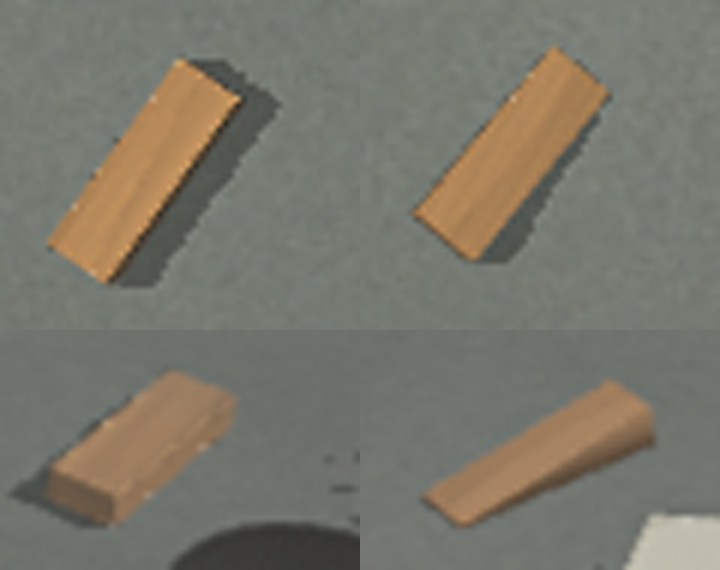

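View pics/z2.png

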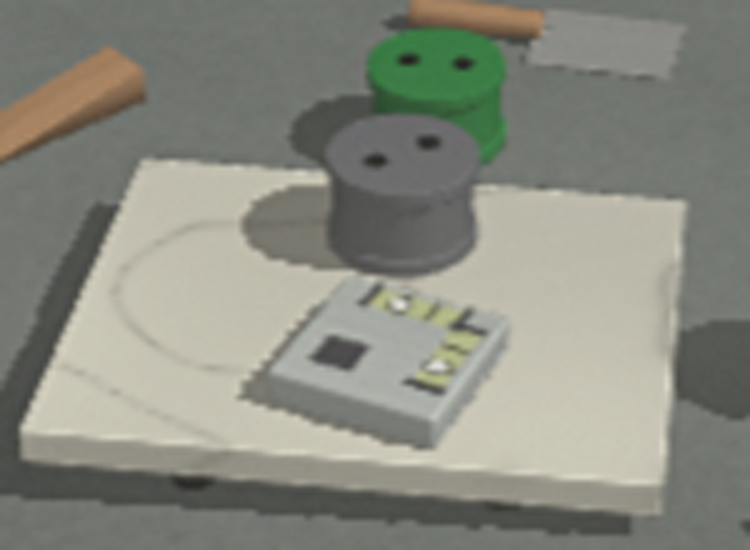

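View pics/z3.png

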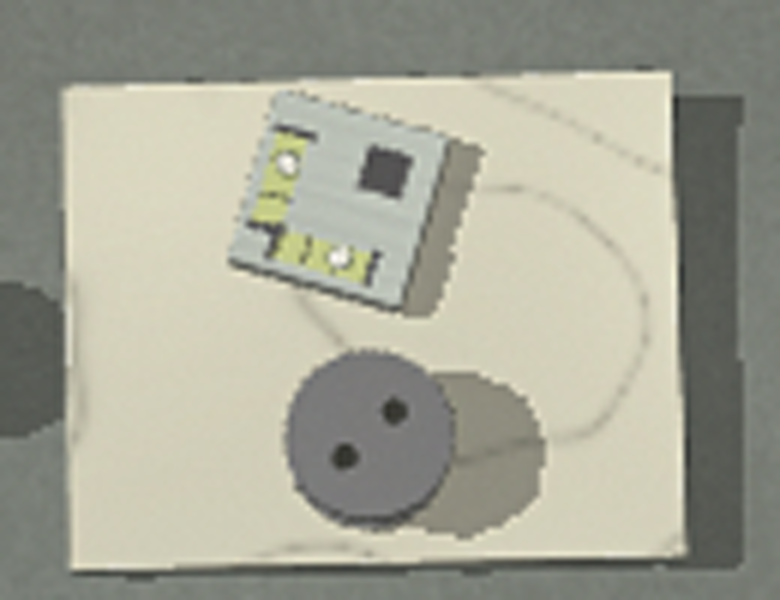

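The right-hand piece is the wedge, with its thin end away from the robot. The bubbles sit to the far side and the right, so front_left is the low corner. Next I'll measure the wedge and plate.

```bash
cat > h.py <<'E'
import cv2,numpy as np
from scipy.spatial.transform import Rotation as Ro
np.set_printoptions(precision=4,suppress=True)
def rays(cm,px,V=None):
    K=cm["camera_matrix"]; px=np.atleast_2d(px).astype(float)
    V=cm["view"] if V is None else V
    n=np.c_[(px[:,0]-K[0,2])/K[0,0],(px[:,1]-K[1,2])/K[1,1]]
    if "T_tool_cam" in cm:
        r=np.linalg.norm(n,axis=1); d=np.c_[n[:,0]/r*np.sin(r),-n[:,1]/r*np.sin(r),-np.cos(r)]
    else: d=np.c_[n[:,0],-n[:,1],-np.ones(len(n))]
    T=np.linalg.inv(V); return T[:3,3],d@T[:3,:3].T
def wristV(cm,s):
    T=np.eye(4);T[:3,:3]=Ro.from_euler('xyz',s["eef_rot"]).as_matrix();T[:3,3]=s["ee_pos"]
    return np.linalg.inv(T@cm["T_tool_cam"])
def onz(o,d,z): 
    z=np.broadcast_to(z,len(d)); return o+d*((z-o[2])/d[:,2])[:,None]
def proj(cm,P,V=None):
    V=cm["view"] if V is None else V
    P=np.atleast_2d(P); c=P@V[:3,:3].T+V[:3,3]; K=cm["camera_matrix"]
    x,y,z=c[:,0],-c[:,1],-c[:,2]
    if "T_tool_cam" in cm:
        rr=np.hypot(x,y); th=np.arctan2(rr,z); u=x/rr*th; v=y/rr*th
    else: u,v=x/z,y/z
    return np.c_[K[0,0]*u+K[0,2],K[1,1]*v+K[1,2]]
E
python3 - <<'E'
from h import *
from cell import sensors,viewer
im=cv2.imread("pics/top0.png"); hsv=cv2.cvtColor(im,cv2.COLOR_BGR2HSV); cm=viewer.camera_model("top")
def quad(m,roi):
    M=np.zeros_like(m); x0,y0,x1,y1=roi; M[y0:y1,x0:x1]=m[y0:y1,x0:x1]
    c=max(cv2.findContours(M,cv2.RETR_EXTERNAL,cv2.CHAIN_APPROX_NONE)[0],key=cv2.contourArea)
    return cv2.boxPoints(cv2.minAreaRect(c)),cv2.contourArea(c),c
wood=cv2.inRange(hsv,(8,70,90),(25,255,255))
q,a,c=quad(wood,(385,200,445,255)); print("wedge",q,a)
o,d=rays(cm,q)
z=np.where(q[:,1]>np.mean(q[:,1]),.022,.003); P=onz(o,d,z); print(P)
# tip = two upper corners
up=P[q[:,1]<q[:,1].mean()].mean(0); lo=P[q[:,1]>q[:,1].mean()].mean(0); v=up-lo; print("tip",up,"heel",lo,"len",np.linalg.norm(v[:2]),"yaw",np.degrees(np.arctan2(v[1],v[0])), "w",np.linalg.norm(P[q[:,1]<q[:,1].mean()][0]-P[q[:,1]<q[:,1].mean()][1]))
pl=cv2.inRange(hsv,(15,10,150),(40,90,255)); pl=cv2.morphologyEx(pl,cv2.MORPH_CLOSE,np.ones((5,5)))
q,a,c=quad(pl,(270,105,400,205)); 
q=cv2.approxPolyDP(cv2.convexHull(c),6,True)[:,0].astype(float); print("plate",q,a)
o,d=rays(cm,q); P=onz(o,d,.036); print(P); 
for i in range(len(P)): e=P[(i+1)%len(P)]-P[i]; print(np.linalg.norm(e),np.degrees(np.arctan2(e[1],e[0])))
gr=cv2.inRange(hsv,(0,0,60),(180,60,150)); q,a,c=quad(gr,(315,160,350,195)); m=c[:,0].mean(0);print("flask",m, onz(*rays(cm,m),.087))
E
```

```text
wedge [[393.0983 235.082 ]
 [416.7049 206.7541]
 [426.8361 215.1967]
 [403.2295 243.5246]] 442.5
[[ 0.465  -0.2418  0.022 ]
 [ 0.5519 -0.3142  0.003 ]
 [ 0.5277 -0.3444  0.003 ]
 [ 0.4415 -0.2715  0.022 ]]
tip [ 0.5398 -0.3293  0.003 ] heel [ 0.4533 -0.2567  0.022 ] len 0.11295138402992563 yaw -40.02911466380319 w 0.03865376208151725
plate [[381. 117.]
 [383. 197.]
 [281. 199.]
 [281. 119.]] 8090.0
[[ 0.8122 -0.2001  0.036 ]
 [ 0.5737 -0.2091  0.036 ]
 [ 0.5588  0.0861  0.036 ]
 [ 0.7965  0.0953  0.036 ]]
0.2387008987183741 -177.85025009824855
0.2955735891969588 92.88335109242202
0.23787824944572655 2.220482115743821
0.29587889668526834 -86.9580519695911
flask [335.2788 178.8846] [[ 0.6142 -0.0672  0.087 ]]
```

```bash
cat >> h.py <<'E'
def plan(s,p,zdir_deg):
    R=Ro.from_euler('xyz',s["eef_rot"]); 
    G=Ro.from_euler('xyz',[-np.pi/2,0,np.radians(zdir_deg-90)])
    print("turn",(R.inv()*G).as_rotvec().round(3),"shift",R.inv().apply(np.array(p)-s["ee_pos"]).round(4),"tcp",s["ee_pos"].round(4),"t",round(float(s["time"]),2))
E
python3 -c "
from h import *
from cell import sensors
plan(sensors.state(),[.463,-.265,.15],-40)"
```

```text
turn [ 0.001  1.168 -0.001] shift [-0.1787  0.0721  0.2929] tcp [ 0.2828 -0.557   0.2219] t 0.15
```

>>> arm_command --pt "0 0.15 0 -0.03 0 0.05 0" --pt "0 0.32 0 -0.06 0 0.1 0" --pt "0 0.5 0 -0.09 0 0.15 0" --pt "0 0.67 0 -0.12 0 0.2 0" --pt "0 0.84 0 -0.15 0 0.25 0"

```text
time: 0.78
ee_pos: [0.437, -0.3111, 0.222]
eef_rot: [-1.572, 0.001, -1.937]
ft_force: [0.9, -0.1, -0.6]
width: 0.0868
```

```bash
python3 -c "
from h import *
from cell import sensors
plan(sensors.state(),[.463,-.265,.15],-40)"
```

```text
turn [ 0.001  0.332 -0.   ] shift [-0.0523  0.0721  0.0079] tcp [ 0.437  -0.3111  0.222 ] t 0.78
```

>>> arm_command --pt "0 0.12 0 -0.02 0.02 0.003 0" --pt "0 0.25 0 -0.04 0.04 0.006 0" --pt "0 0.33 0 -0.052 0.072 0.008 0" --pt "0 0.332 0 -0.052 0.072 0.008 0" --pt "0 0.332 0 -0.052 0.072 0.008 0"

```text
time: 1.4
ee_pos: [0.4631, -0.2662, 0.1511]
eef_rot: [-1.571, 0.0, -2.268]
ft_force: [0.7, -1.0, 1.1]
width: 0.0868
```

```bash
python3 - <<'E'
from h import *
from cell import sensors,viewer
s=sensors.state(); im=viewer.capture("wrist")[:,:,::-1].copy(); cv2.imwrite("pics/w1.png",im); print(s["ee_pos"],s["eef_rot"])
cm=viewer.camera_model("wrist");V=wristV(cm,s)
hsv=cv2.cvtColor(im,cv2.COLOR_BGR2HSV); wood=cv2.inRange(hsv,(8,70,90),(25,255,255))
for c in cv2.findContours(wood,cv2.RETR_EXTERNAL,cv2.CHAIN_APPROX_NONE)[0]:
    if cv2.contourArea(c)>1500: print(cv2.contourArea(c),cv2.approxPolyDP(c,6,True)[:,0].tolist())
E
```

```text
[ 0.4631 -0.2662  0.1511] [-1.5709  0.0002 -2.2682]
2610.0 [[542, 301], [448, 320], [297, 326], [296, 336], [449, 329], [526, 316]]
4062.0 [[300, 89], [302, 200], [337, 200], [336, 88]]
1668.5 [[627, 0], [607, 27], [639, 95], [639, 0]]
```

View pics/w1.png

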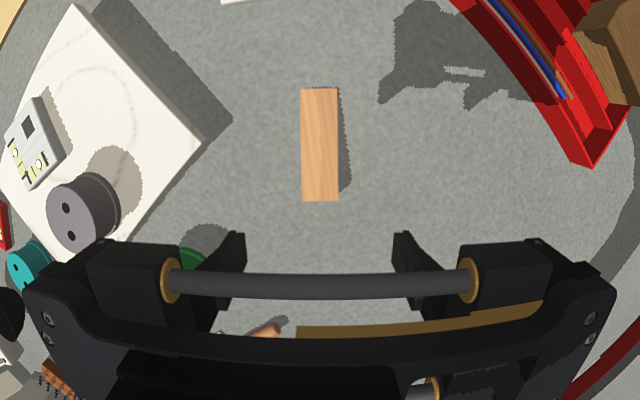

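The wedge is at px (300–337, 88–200), heel at the bottom and tip at the top.

```bash
python3 - <<'E'
from h import *
from cell import sensors,viewer
s=sensors.state();cm=viewer.camera_model("wrist");V=wristV(cm,s)
o,d=rays(cm,[[300,88.5],[336.5,88],[302,200.5],[338,200.5]],V)
P=onz(o,d,np.array([.003,.003,.022,.022]));print(P)
t,h=P[:2].mean(0),P[2:].mean(0);v=t-h
print(t,h,np.linalg.norm(v[:2]),np.degrees(np.arctan2(v[1],v[0])),np.linalg.norm(P[0]-P[1]),np.linalg.norm(P[2]-P[3]))
u=v[:2]/np.linalg.norm(v[:2]); mid=(t+h)[:2]/2; g=mid-u*.043; print("grasp",g)
plan(s,[*g,.005],np.degrees(np.arctan2(v[1],v[0])))
E
```

```text
[[ 0.5494 -0.3136  0.003 ]
 [ 0.5267 -0.3415  0.003 ]
 [ 0.464  -0.2446  0.022 ]
 [ 0.4411 -0.272   0.022 ]]
[ 0.538  -0.3276  0.003 ] [ 0.4526 -0.2583  0.022 ] 0.1099931459456912 -39.03414810667712 0.03598217286578632 0.035704829028230814
grasp [ 0.4619 -0.2659]
turn [-0.001 -0.017 -0.   ] shift [ 0.0005  0.1464 -0.0015] tcp [ 0.4633 -0.2664  0.1514] t 1.45
```

>>> arm_command --pt "0 -0.017 0 0 0.04 -0.0015 0" --pt "0 -0.017 0 0 0.08 -0.0015 0" --pt "0 -0.017 0 0 0.115 -0.0015 0" --pt "0 -0.017 0 0 0.135 -0.0015 0" --pt "0 -0.017 0 0 0.146 -0.0015 0"

```text
time: 2.08
ee_pos: [0.4622, -0.2664, 0.0055]
eef_rot: [-1.57, 0.0, -2.252]
ft_force: [0.6, 0.3, 0.0]
width: 0.0873
```

```bash
python3 -c "
from h import *
from cell import sensors
plan(sensors.state(),[.4619,-.2659,.005],-39.03)"
```

```text
turn [-0.001 -0.    -0.   ] shift [-0.0002  0.0005 -0.0006] tcp [ 0.4622 -0.2664  0.0055] t 2.08
```

Close on the heel with a moderate grip.

>>> arm_command --pt "0 0 0 0 0.001 0 60" --pt "0 0 0 0 0.001 0 120" --pt "0 0 0 0 0.001 0 170" --pt "0 0 0 0 0.001 0 200" --pt "0 0 0 0 0.001 0 255" --newtons 25

```text
time: 2.7
ee_pos: [0.4624, -0.2664, 0.0047]
eef_rot: [-1.569, 0.0, -2.252]
ft_force: [0.2, 0.8, -0.4]
width: 0.045
```

>>> arm_command --pt "0 0 0 0 0 0 255" --pt "0 0 0 0 0 0 255" --pt "0 0 0 0 0 0 255" --pt "0 0 0 0 0 0 255" --pt "0 0 0 0 0 0 255"

```text
time: 3.32
ee_pos: [0.4624, -0.2664, 0.0047]
eef_rot: [-1.569, 0.0, -2.252]
ft_force: [0.9, 0.2, 1.8]
width: 0.036
```

>>> arm_command --pt "0 0 0 0 -0.03 0 255" --pt "0 0 0 0 -0.06 0 255" --pt "0 0 0 0 -0.09 0 255" --pt "0 0 0 0 -0.11 0 255" --pt "0 0 0 0 -0.11 0 255"

```text
time: 3.95
ee_pos: [0.463, -0.2668, 0.1159]
eef_rot: [-1.566, 0.001, -2.252]
ft_force: [0.2, 0.0, -0.8]
width: 0.0358
```

```bash
python3 -c "
from h import *
from cell import sensors
plan(sensors.state(),[.432,.053,.115],2.6)"
```

```text
turn [-0.004 -0.727  0.001] shift [-0.2288  0.0001 -0.2255] tcp [ 0.463  -0.2668  0.1159] t 3.95
```

>>> arm_command --pt "0 -0.1 0 -0.03 0 -0.03 255" --pt "0 -0.23 0 -0.065 0 -0.064 255" --pt "0 -0.36 0 -0.1 0 -0.1 255" --pt "0 -0.49 0 -0.135 0 -0.134 255" --pt "0 -0.61 0 -0.17 0 -0.168 255"

```text
time: 4.58
ee_pos: [0.4386, -0.0274, 0.1142]
eef_rot: [-1.568, -0.002, -1.638]
ft_force: [0.0, 0.6, 0.1]
width: 0.0358
```

```bash
python3 -c "
from h import *
from cell import sensors
plan(sensors.state(),[.432,.053,.115],2.6)"
```

```text
turn [-0.003 -0.113  0.002] shift [-0.0798 -0.001  -0.012 ] tcp [ 0.4386 -0.0274  0.1142] t 4.58
```

>>> arm_command --pt "-0.001 -0.04 0 -0.03 0 -0.004 255" --pt "-0.002 -0.08 0.001 -0.06 0 -0.008 255" --pt "-0.003 -0.113 0.002 -0.08 0 -0.012 255" --pt "-0.003 -0.113 0.002 -0.08 0 -0.012 255" --pt "-0.003 -0.113 0.002 -0.08 0 -0.012 255"

```text
time: 5.2
ee_pos: [0.4322, 0.0522, 0.1139]
eef_rot: [-1.571, -0.0, -1.527]
ft_force: [0.6, -0.2, -0.5]
width: 0.0359
```

```bash
python3 - <<'E'
from h import *
from cell import sensors,viewer
s=sensors.state(); im=viewer.capture("wrist")[:,:,::-1].copy(); cv2.imwrite("pics/w2.png",im); print(s["ee_pos"],s["eef_rot"])
im=viewer.capture("scene")[:,:,::-1].copy(); cv2.imwrite("pics/s2.png",im)
E
```

```text
[0.4322 0.0522 0.1139] [-1.5714 -0.0002 -1.527 ]
```

View pics/w2.png

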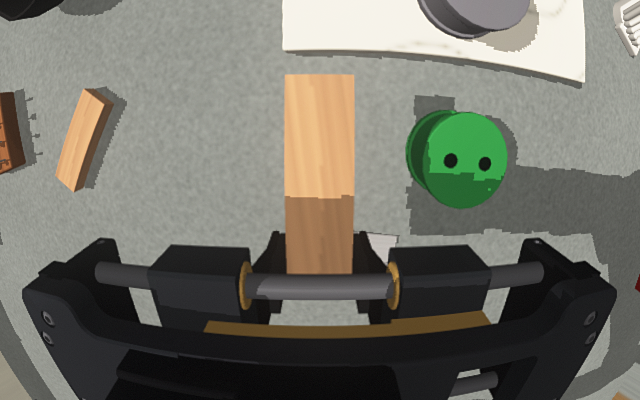

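Front-left plate corner is at px (283,50) and front-right at (584,82). The wedge's thin edge spans (285–354, 75).

```bash
python3 - <<'E'
from h import *
from cell import sensors,viewer
s=sensors.state();cm=viewer.camera_model("wrist");V=wristV(cm,s)
im=cv2.imread("pics/w2.png");hsv=cv2.cvtColor(im,cv2.COLOR_BGR2HSV)
# front upper edge: per column lowest plate pixel
pl=cv2.inRange(hsv,(0,0,170),(60,50,255)); E=[]
for x in range(290,580,10):
    col=np.where(pl[:110,x]>0)[0]
    if len(col): E.append((x,col.max()+.5))
E=np.array(E)
print(E[:, :].tolist())
o,d=rays(cm,[[283.5,50.5],[584,82]],V);P=onz(o,d,np.array([.028,.036]));print("corners",P)
e=P[0]-P[1];print(np.linalg.norm(e),"plate yaw",np.degrees(np.arctan2(e[1],e[0]))-90)
o,d=rays(cm,[[284.5,74.5],[354.5,74.5]],V);z=s["ee_pos"][2]-.0047+.003
W=onz(o,d,z);print("tip",W,np.linalg.norm(W[0]-W[1]))
E
```

```text
[[290.0, 50.5], [300.0, 73.5], [310.0, 73.5], [320.0, 73.5], [330.0, 73.5], [340.0, 73.5], [350.0, 57.5], [360.0, 60.5], [370.0, 49.5], [380.0, 88.5], [390.0, 50.5], [400.0, 51.5], [410.0, 52.5], [420.0, 53.5], [430.0, 54.5], [440.0, 55.5], [450.0, 56.5], [460.0, 57.5], [470.0, 58.5], [480.0, 60.5], [490.0, 62.5], [500.0, 63.5], [510.0, 65.5], [520.0, 102.5], [530.0, 69.5], [540.0, 71.5], [550.0, 73.5], [560.0, 76.5], [570.0, 78.5]]
corners [[ 0.5557  0.0861  0.028 ]
 [ 0.5717 -0.208   0.036 ]]
0.2946966366354335 plate yaw 3.1058080284810217
tip [[0.5285 0.0749 0.1122]
 [0.5302 0.0385 0.1122]] 0.036426785594608255
```

```bash
python3 -c "
import cv2
im=cv2.imread('pics/s2.png');cv2.imwrite('pics/s2z.png',cv2.resize(im[130:280,200:400],None,fx=4,fy=4,interpolation=cv2.INTER_CUBIC))"
```

```text
(no output)
```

View pics/s2z.png

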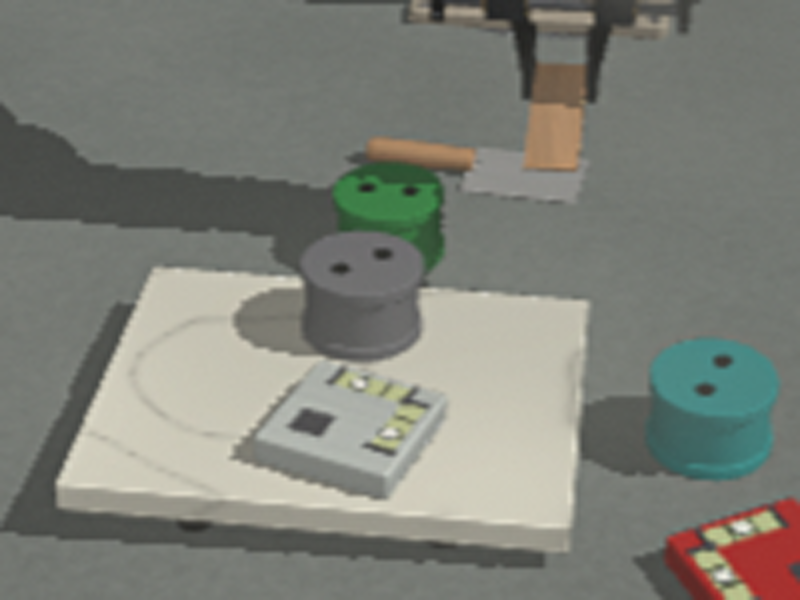

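```bash
python3 -c "
from h import *
from cell import sensors
plan(sensors.state(),[.4475,.0545,.0045],2.9)"
```

```text
turn [ 0.001 -0.007  0.   ] shift [-0.0018  0.1094  0.0155] tcp [0.4322 0.0521 0.1139] t 5.3
```

>>> arm_command --pt "0 -0.007 0 -0.002 0.04 0.008 255" --pt "0.001 -0.007 0 -0.002 0.075 0.0155 255" --pt "0.001 -0.007 0 -0.002 0.098 0.0155 255" --pt "0.001 -0.007 0 -0.002 0.107 0.0155 255" --pt "0.001 -0.007 0 -0.002 0.1092 0.0155 255"

```text
time: 5.92
ee_pos: [0.4476, 0.0544, 0.0048]
eef_rot: [-1.57, -0.0, -1.521]
ft_force: [-0.8, -0.5, 0.0]
width: 0.0355
```

```bash
python3 - <<'E'
from h import *
from cell import sensors,viewer
s=sensors.state(); im=viewer.capture("wrist")[:,:,::-1].copy(); cv2.imwrite("pics/w3.png",im); print(s["ee_pos"],s["eef_rot"],s["ft_force"])
plan(sensors.state(),[.4475,.0545,.0045],2.9)
E
```

```text
[0.4476 0.0544 0.0048] [-1.5705 -0.0002 -1.5211] [-0.836  -0.4764  0.0369]
turn [-0.001 -0.001  0.   ] shift [-0.      0.0005 -0.0003] tcp [0.4478 0.0545 0.005 ] t 5.97
```

View pics/w3.png

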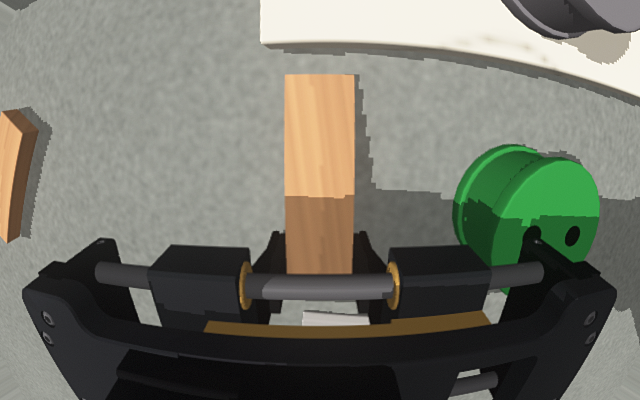

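```bash
python3 - <<'E'
from h import *
from cell import sensors,viewer
s=sensors.state();cm=viewer.camera_model("wrist");V=wristV(cm,s)
for z in (.026,.030):
  o,d=rays(cm,[[261,43.5],[300,44],[400,49.5],[480,58]],V);print(onz(o,d,z))
o,d=rays(cm,[[261,48.5]],V);print(onz(o,d,.008))
o,d=rays(cm,[[284.5,74.5],[354.5,74.5]],V);print(onz(o,d,.003))
E
python3 -c "
import cv2
im=cv2.imread('pics/w3.png');cv2.imwrite('pics/w3z.png',cv2.resize(im[0:110,240:400],None,fx=5,fy=5,interpolation=cv2.INTER_CUBIC))"
```

```text
[[ 0.5565  0.0868  0.026 ]
 [ 0.5564  0.069   0.026 ]
 [ 0.5576  0.0236  0.026 ]
 [ 0.5605 -0.0182  0.026 ]]
[[ 0.5557  0.086   0.03  ]
 [ 0.5557  0.0688  0.03  ]
 [ 0.5568  0.0246  0.03  ]
 [ 0.5596 -0.016   0.03  ]]
[[0.5573 0.0902 0.008 ]]
[[0.5441 0.0779 0.003 ]
 [0.546  0.0415 0.003 ]]
```

View pics/w3z.png

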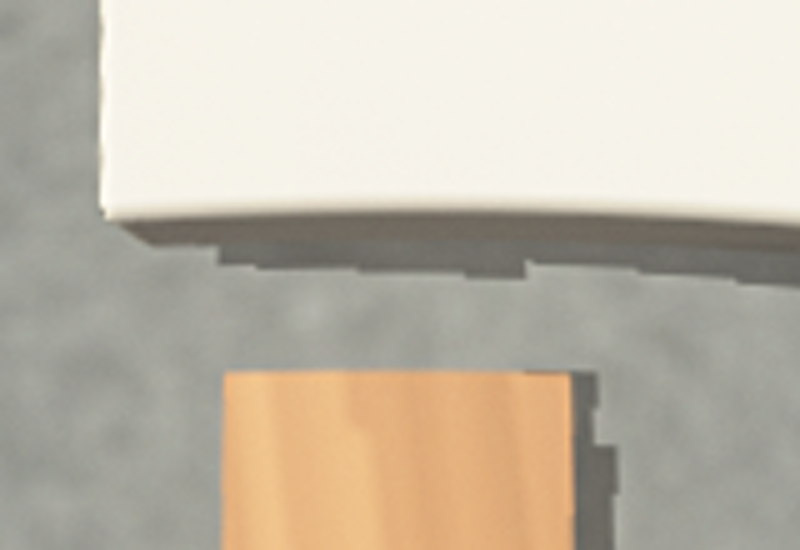

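Alignment is good: the wedge centre is about 28 mm inside the side edge and the tip is about 11 mm short of the edge. Now I'll start the insertion.

>>> arm_command --pt "0 0 0 0 0.0005 0.006 255" --pt "0 0 0 0 0.0005 0.012 255" --pt "0 0 0 0 0.0005 0.018 255" --pt "0 0 0 0 0.0005 0.024 255" --pt "0 0 0 0 0.0005 0.03 255"

```text
time: 6.6
ee_pos: [0.4781, 0.056, 0.0047]
eef_rot: [-1.57, -0.0, -1.521]
ft_force: [-2.5, 0.2, 6.1]
width: 0.0356
```

```bash
cat > look.py <<'E'
from h import *
import sys
from cell import sensors,viewer
n=sys.argv[1]
s=sensors.state(); im=viewer.capture("wrist")[:,:,::-1].copy(); cv2.imwrite(f"pics/w{n}.png",im)
t=viewer.capture("top")[:,:,::-1].copy(); cv2.imwrite(f"pics/t{n}.png",t)
print(s["time"],s["ee_pos"],s["eef_rot"],s["ft_force"])
a=cv2.resize(t[115:165,300:352],None,fx=7,fy=7,interpolation=cv2.INTER_CUBIC)
b=cv2.resize(im,None,fx=.6,fy=.6,interpolation=cv2.INTER_AREA)
c=np.zeros((350,364+384,3),np.uint8); c[:350,:364]=a[:350]; c[:240,364:]=b; cv2.imwrite(f"pics/c{n}.png",c)
E
python3 look.py 4
```

```text
6.6 [0.4781 0.056  0.0047] [-1.5703 -0.0003 -1.5209] [-2.4984  0.1527  6.0599]
```

View pics/c4.png

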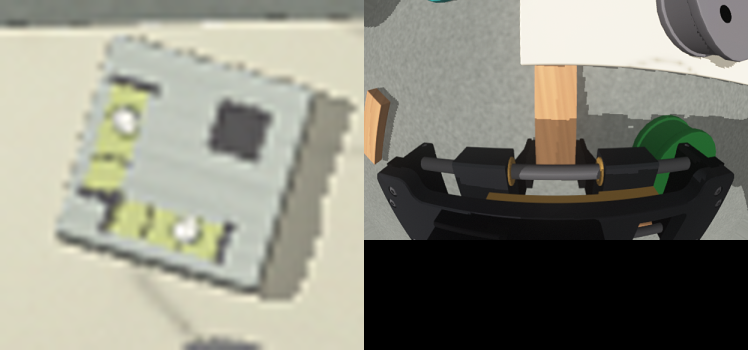

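>>> arm_command --pt "0 0 0 0 0 0.004 255" --pt "0 0 0 0 0 0.008 255" --pt "0 0 0 0 0 0.012 255" --pt "0 0 0 0 0 0.016 255" --pt "0 0 0 0 0 0.02 255"

```text
time: 7.32
ee_pos: [0.4956, 0.0569, 0.0046]
eef_rot: [-1.575, -0.001, -1.521]
ft_force: [-18.0, -1.2, 20.6]
width: 0.0358
```

>>> arm_command --pt "0 0 0 0 0 0.003 255" --pt "0 0 0 0 0 0.006 255" --pt "0 0 0 0 0 0.009 255" --pt "0 0 0 0 0 0.012 255" --pt "0 0 0 0 0 0.014 255"

```text
time: 7.95
ee_pos: [0.5066, 0.0574, 0.0044]
eef_rot: [-1.582, -0.003, -1.52]
ft_force: [-18.0, -1.6, 21.0]
width: 0.0358
```

```bash
python3 look.py 5
```

```text
7.95 [0.5066 0.0574 0.0044] [-1.5819 -0.0027 -1.5201] [-17.9981  -1.5822  20.9695]
```

View pics/c5.png

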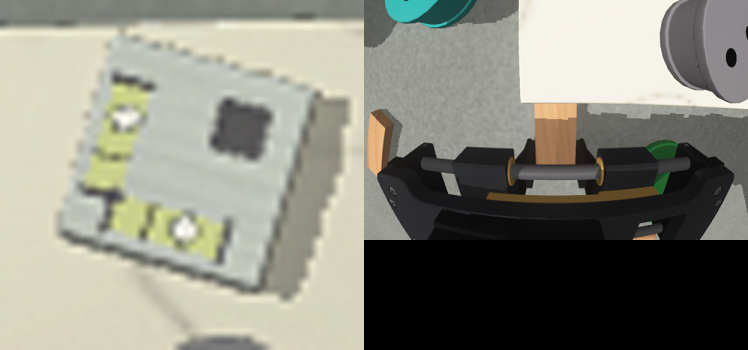

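```bash
python3 - <<'E'
from h import *
from cell import sensors
s=sensors.state();plan(s,[.5066,.0574,.0055],2.9); print(s["ft_force"],s["ft_torque"])
a=cv2.imread("pics/top0.png");b=cv2.imread("pics/t5.png")
for im in (a,b):
    hsv=cv2.cvtColor(im,cv2.COLOR_BGR2HSV);pl=cv2.inRange(hsv,(15,10,150),(40,90,255))
    g=im.astype(float).sum(2)
    # subpixel edges: back edge (cols 300,360), right edge rows 130,180
    def sub(p,rev=False):
        lo,hi=p.min(),p.max();m=(lo+hi)/2;i=np.where(np.diff(p>m))[0][0];return i+(m-p[i])/(p[i+1]-p[i])
    print([round(np.mean([105+sub(g[105:130,c]) for c in range(x,x+12)]),2) for x in (285,360)],
          [round(np.mean([270+sub(g[r,270:295]) for r in range(y,y+8)]),2) for y in (130,185)],
          [round(np.mean([372+sub(g[r,372:395]) for r in range(y,y+8)]),2) for y in (130,170)])
E
```

```text
turn [0.01  0.    0.003] shift [ 0.     -0.001  -0.0003] tcp [0.5069 0.0575 0.0044] t 8.05
[-14.7953  -1.3241  18.8218] [-0.2371  3.4373 -0.0304]
[np.float64(118.6), np.float64(116.59)] [np.float64(280.24), np.float64(281.06)] [np.float64(381.56), np.float64(383.4)]
[np.float64(118.5), np.float64(116.86)] [np.float64(280.25), np.float64(287.43)] [np.float64(381.52), np.float64(383.46)]
```

The plate has not moved. The wrist load comes from pressing the wedge on the bench, so I'll relieve it by raising slightly and straightening.

>>> arm_command --pt "0.003 0 0 0 -0.0005 -0.0005 255" --pt "0.006 0 0 0 -0.0008 -0.001 255" --pt "0.009 0 0 0 -0.001 -0.001 255" --pt "0.01 0 0.002 0 -0.001 -0.001 255" --pt "0.01 0 0.002 0 -0.001 -0.001 255"

```text
time: 8.68
ee_pos: [0.5056, 0.0574, 0.0052]
eef_rot: [-1.572, -0.0, -1.52]
ft_force: [1.2, 0.9, -4.3]
width: 0.0356
```

>>> arm_command --pt "0 0 0 0 0.0002 0.002 255" --pt "0 0 0 0 0.0002 0.004 255" --pt "0 0 0 0 0.0002 0.006 255" --pt "0 0 0 0 0.0002 0.008 255" --pt "0 0 0 0 0.0002 0.01 255"

```text
time: 9.3
ee_pos: [0.5141, 0.0577, 0.0045]
eef_rot: [-1.575, -0.001, -1.52]
ft_force: [-6.9, 0.0, 0.2]
width: 0.0358
```

```bash
python3 look.py 6
```

```text
9.3 [0.5141 0.0577 0.0045] [-1.5753 -0.001  -1.5201] [-6.9064  0.0439  0.2148]
```

View pics/c6.png

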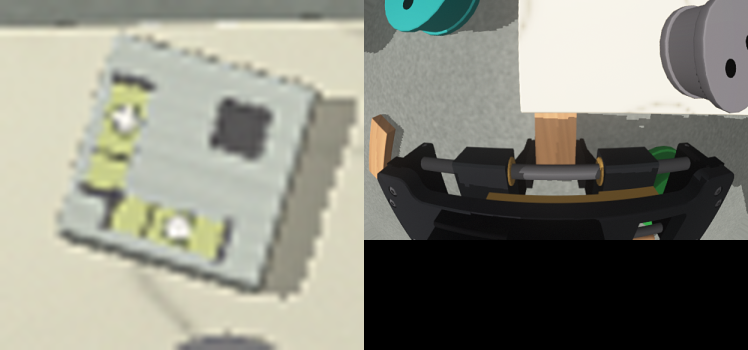

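>>> arm_command --pt "0.001 0 0 0 0 0.002 255" --pt "0.002 0 0 0 -0.0001 0.004 255" --pt "0.003 0 0 0 -0.0002 0.006 255" --pt "0.004 0 0 0 -0.0003 0.008 255" --pt "0.004 0 0 0 -0.0003 0.01 255"

```text
time: 10.02
ee_pos: [0.5227, 0.0581, 0.0045]
eef_rot: [-1.575, -0.002, -1.52]
ft_force: [-9.2, -0.5, 5.8]
width: 0.0354
```

```bash
python3 look.py 7
```

```text
10.025 [0.5227 0.0581 0.0045] [-1.5746 -0.0016 -1.52  ] [-9.2266 -0.4664  5.8125]
```

View pics/c7.png

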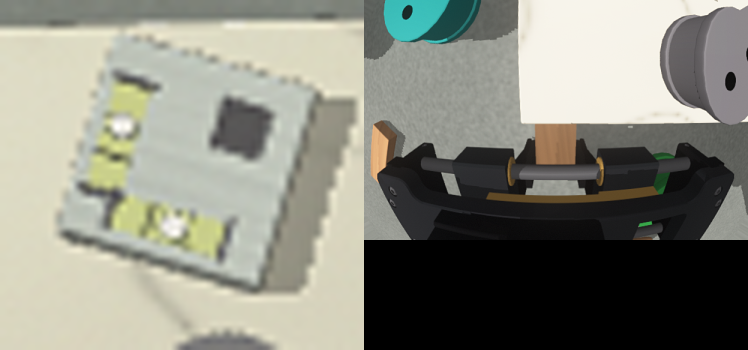

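>>> arm_command --pt "0.003 0 0 0 -0.0002 0.001 255" --pt "0.003 0 0 0 -0.0002 0.002 255" --pt "0.003 0 0 0 -0.0002 0.003 255" --pt "0.003 0 0 0 -0.0002 0.004 255" --pt "0.003 0 0 0 -0.0002 0.004 255"

```text
time: 10.75
ee_pos: [0.5251, 0.0582, 0.0045]
eef_rot: [-1.575, -0.002, -1.52]
ft_force: [-10.5, 0.0, 6.2]
width: 0.0356
```

>>> arm_command --pt "0 0 0 0 0 0 255" --pt "0 0 0 0 0 0 255" --pt "0 0 0 0 0 0 255" --pt "0 0 0 0 0 0 255" --pt "0 0 0 0 0 0 255"

```text
time: 11.38
ee_pos: [0.525, 0.0582, 0.0045]
eef_rot: [-1.575, -0.002, -1.52]
ft_force: [-4.0, 0.0, 0.8]
width: 0.036
```

```bash
python3 look.py 8; cat > bub.py <<'E'
from h import *
import sys
from cell import viewer
cm=viewer.camera_model("top")
for n in sys.argv[1:]:
    im=cv2.imread(f"pics/{n}.png"); k=8; x0,y0=300,115
    z=cv2.resize(im[y0:165,x0:352],None,fx=k,fy=k,interpolation=cv2.INTER_CUBIC); b,g,r=[z[:,:,i].astype(float) for i in range(3)]
    bright=(np.minimum(np.minimum(b,g),r)>222).astype(np.uint8)
    yel=((g-b>35)).astype(np.uint8)
    full=cv2.morphologyEx(yel|bright,cv2.MORPH_CLOSE,np.ones((17,17),np.uint8))
    cs=[c for c in cv2.findContours(full,cv2.RETR_EXTERNAL,cv2.CHAIN_APPROX_NONE)[0] if cv2.contourArea(c)>1200]
    for c in cs:
        rc=cv2.minAreaRect(c); M=np.zeros_like(full); cv2.drawContours(M,[c],-1,1,-1)
        # weighted bubble
        w=np.clip(b-175,0,None)*M; ys,xs=np.mgrid[:w.shape[0],:w.shape[1]]
        p=np.array([(w*xs).sum(),(w*ys).sum()])/w.sum()
        P=onz(*rays(cm,np.array([rc[0],p,*cv2.boxPoints(rc)])/k+[x0-.5+.5/k,y0-.5+.5/k]),.057)
        e=[P[3]-P[2],P[4]-P[3]]; L=max(e,key=np.linalg.norm); L2=np.linalg.norm(L); u=L/L2
        if abs(u[0])>abs(u[1]): u*=np.sign(u[0]); nm="X"
        else: u*=np.sign(u[1]); nm="Y"
        print(n,nm,"mid",P[0][:2],"len mm",(1e3*L2).round(1),"ang",np.degrees(np.arctan2(u[1],u[0])).round(1),"off mm",(1e3*(P[1]-P[0])@u).round(2))
E
python3 bub.py top0 t4 t5 t6 t7 t8
```

```text
11.375 [0.525  0.0582 0.0045] [-1.5755 -0.0022 -1.5198] [-3.9715  0.0125  0.8424]
top0 Y mid [ 0.7105 -0.0312] len mm 45.8 ang 76.1 off mm -7.92
top0 X mid [ 0.7479 -0.0096] len mm 46.4 ang -13.8 off mm 8.51
t4 X mid [ 0.7291 -0.0206] len mm 83.8 ang 30.4 off mm -1.97
t5 X mid [ 0.7293 -0.0212] len mm 84.0 ang 30.7 off mm -0.89
t6 X mid [ 0.7295 -0.0212] len mm 83.5 ang 31.1 off mm -2.46
t7 X mid [ 0.7302 -0.0214] len mm 84.4 ang 30.2 off mm -1.64
t8 X mid [ 0.7305 -0.0215] len mm 84.4 ang 29.6 off mm 0.8
```

View pics/c8.png

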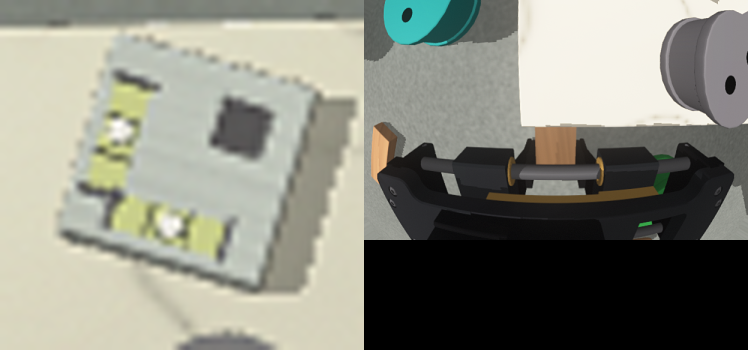

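```bash
sed -i 's/    full=cv2.morph.*/    full=yel|bright; A=full.copy(); A[219:]=0; B=full.copy(); B[:219]=0; K5=np.ones((17,17),np.uint8)/; s/    cs=\[c for.*/    cs=[max(cv2.findContours(cv2.morphologyEx(Q,cv2.MORPH_CLOSE,K5),cv2.RETR_EXTERNAL,cv2.CHAIN_APPROX_NONE)[0],key=cv2.contourArea) for Q in (A,B)]/' bub.py; python3 bub.py top0 t4 t5 t6 t7 t8
```

```text
top0 X mid [ 0.7479 -0.0096] len mm 46.4 ang -13.8 off mm 8.51
top0 Y mid [ 0.7105 -0.0312] len mm 45.8 ang 76.1 off mm -7.92
t4 X mid [ 0.748  -0.0096] len mm 46.5 ang -13.8 off mm 8.4
t4 Y mid [ 0.7105 -0.0311] len mm 46.0 ang 76.1 off mm -8.0
t5 X mid [ 0.7487 -0.01  ] len mm 46.3 ang -13.7 off mm 9.01
t5 Y mid [ 0.7116 -0.0316] len mm 47.1 ang 76.0 off mm -7.58
t6 X mid [ 0.7486 -0.0107] len mm 46.1 ang -13.6 off mm 8.46
t6 Y mid [ 0.7117 -0.0319] len mm 46.4 ang 74.8 off mm -4.49
t7 X mid [ 0.7489 -0.0104] len mm 46.3 ang -14.4 off mm 5.13
t7 Y mid [ 0.7123 -0.0321] len mm 46.5 ang 75.3 off mm -2.22
t8 X mid [ 0.7489 -0.0106] len mm 46.3 ang -14.4 off mm 3.08
t8 Y mid [ 0.7124 -0.0321] len mm 46.6 ang 75.9 off mm -0.81
```

>>> arm_command --pt "0.001 0 0 0 -0.0001 0.0015 255" --pt "0.002 0 0 0 -0.0002 0.003 255" --pt "0.003 0 0 0 -0.0002 0.0045 255" --pt "0.003 0 0 0 -0.0002 0.006 255" --pt "0.003 0 0 0 -0.0002 0.006 255"

```text
time: 12.1
ee_pos: [0.5293, 0.0584, 0.0045]
eef_rot: [-1.576, -0.003, -1.52]
ft_force: [-12.2, -0.6, 8.7]
width: 0.0358
```

>>> arm_command --pt "0 0 0 0 0 0 255" --pt "0 0 0 0 0 0 255" --pt "0 0 0 0 0 0 255" --pt "0 0 0 0 0 0 255" --pt "0 0 0 0 0 0 255"

```text
time: 12.72
ee_pos: [0.5293, 0.0584, 0.0045]
eef_rot: [-1.576, -0.003, -1.52]
ft_force: [-5.8, -0.3, 2.3]
width: 0.0357
```

```bash
python3 look.py 9;python3 bub.py t9
```

```text
12.725 [0.5293 0.0584 0.0045] [-1.576  -0.0028 -1.5197] [-5.8449 -0.2614  2.2918]
t9 X mid [ 0.7488 -0.0106] len mm 46.2 ang -14.6 off mm 1.6
t9 Y mid [ 0.7124 -0.0321] len mm 46.7 ang 76.1 off mm -0.89
```

>>> arm_command --pt "0.001 0 0 0 -0.0001 0.001 255" --pt "0.002 0 0 0 -0.0002 0.002 255" --pt "0.003 0 0 0 -0.0002 0.003 255" --pt "0.003 0 0 0 -0.0002 0.0035 255" --pt "0.003 0 0 0 -0.0002 0.0035 255"

```text
time: 13.45
ee_pos: [0.531, 0.0586, 0.0045]
eef_rot: [-1.577, -0.003, -1.52]
ft_force: [-12.7, -1.5, 9.8]
width: 0.036
```

>>> arm_command --pt "0 0 0 0 0 0 255" --pt "0 0 0 0 0 0 255" --pt "0 0 0 0 0 0 255" --pt "0 0 0 0 0 0 255" --pt "0 0 0 0 0 0 255"

```text
time: 14.08
ee_pos: [0.5309, 0.0586, 0.0045]
eef_rot: [-1.577, -0.003, -1.52]
ft_force: [-4.5, 0.4, 2.7]
width: 0.0358
```

```bash
python3 look.py 10;python3 bub.py t10
```

```text
14.075 [0.5309 0.0586 0.0045] [-1.577  -0.0033 -1.5196] [-4.5066  0.3835  2.7112]
t10 X mid [ 0.7492 -0.0105] len mm 45.5 ang -15.4 off mm 0.29
t10 Y mid [ 0.7125 -0.0322] len mm 46.7 ang 75.6 off mm -0.9
```

View pics/c10.png

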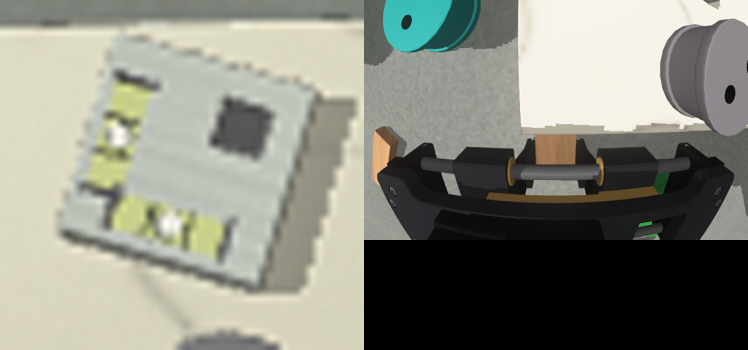

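Both bubbles are near centre. I'll unload, release, then check close up with the wrist camera.

>>> arm_command --pt "0.002 0 0 0 0 -0.0003 255" --pt "0.004 0 0 0 0 -0.0006 255" --pt "0.004 0 0 0 0 -0.0006 220" --pt "0.004 0 0 0 0 -0.0006 120" --pt "0.004 0 0 0 0 -0.0006 100" --newtons 10

```text
time: 14.8
ee_pos: [0.5308, 0.0586, 0.0048]
eef_rot: [-1.572, -0.003, -1.52]
ft_force: [-0.7, 0.6, 0.4]
width: 0.0479
```

>>> arm_command --pt "0 0 0 0 0 0 100" --pt "0 0 0 0 0 0 100" --pt "0 0 0 0 0 0 100" --pt "0 0 0 0 0 0 100" --pt "0 0 0 0 0 0 100"

```text
time: 15.42
ee_pos: [0.5308, 0.0586, 0.0048]
eef_rot: [-1.572, -0.003, -1.52]
ft_force: [-0.3, 0.6, -0.2]
width: 0.0527
```

```bash
python3 look.py 11;python3 bub.py t11
```

```text
15.425 [0.5308 0.0586 0.0048] [-1.5721 -0.0033 -1.5196] [-0.3358  0.5646 -0.2356]
t11 X mid [ 0.7491 -0.0105] len mm 45.6 ang -15.0 off mm 0.34
t11 Y mid [ 0.7125 -0.0321] len mm 46.8 ang 75.6 off mm -0.97
```

```bash
python3 -c "
from h import *
from cell import sensors
plan(sensors.state(),[.67,-.02,.14],2.9)"
```

```text
turn [0.001 0.001 0.003] shift [ 0.0861 -0.1351  0.1348] tcp [0.5308 0.0586 0.0048] t 15.53
```

>>> arm_command --pt "0 0 0 0 -0.02 0 100" --pt "0 0 0 0 -0.05 0 100" --pt "0 0 0 0 -0.09 0 100" --pt "0 0 0 0 -0.13 0 100" --pt "0 0 0 0 -0.15 0 100"

```text
time: 16.15
ee_pos: [0.5318, 0.0593, 0.1572]
eef_rot: [-1.569, -0.003, -1.52]
ft_force: [0.4, -0.2, -0.8]
width: 0.0529
```

>>> arm_command --pt "0 0 0 0.02 0 0.035 100" --pt "0 0 0 0.04 0 0.07 100" --pt "0 0 0 0.06 0 0.105 100" --pt "0 0 0 0.083 0.01 0.135 100" --pt "0 0 0 0.083 0.015 0.135 100"

```text
time: 16.77
ee_pos: [0.6718, -0.0193, 0.1411]
eef_rot: [-1.571, -0.004, -1.523]
ft_force: [-0.5, -0.3, -0.4]
width: 0.0527
```

```bash
python3 look.py 12;python3 bub.py t11
```

```text
16.775 [ 0.6718 -0.0193  0.1411] [-1.5705 -0.0039 -1.5229] [-0.5155 -0.3279 -0.3728]
t11 X mid [ 0.7491 -0.0105] len mm 45.6 ang -15.0 off mm 0.34
t11 Y mid [ 0.7125 -0.0321] len mm 46.8 ang 75.6 off mm -0.97
```

View pics/w12.png

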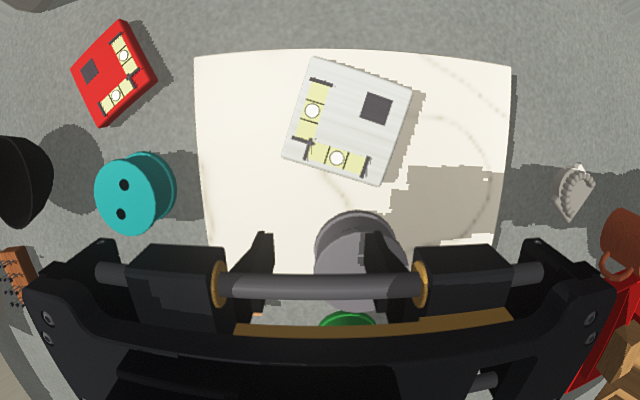

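```bash
python3 -c "
import cv2
im=cv2.imread('pics/w12.png');cv2.imwrite('pics/w12z.png',cv2.resize(im[70:190,275:395],None,fx=5,fy=5,interpolation=cv2.INTER_CUBIC))"
```

```text
(no output)
```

View pics/w12z.png

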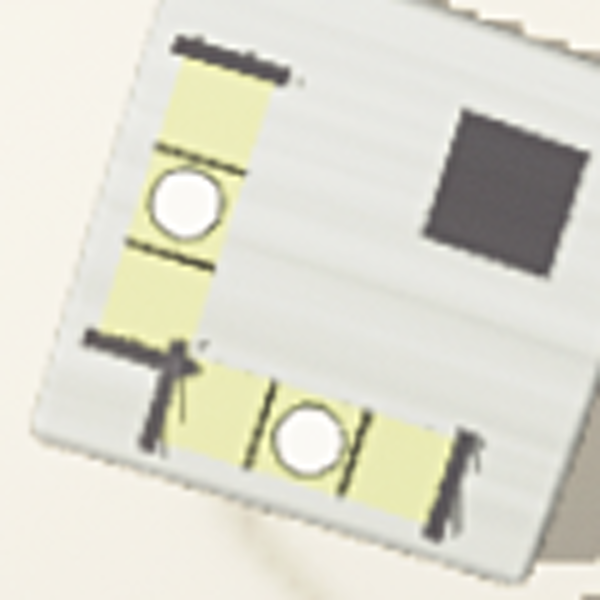

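Close up, the x bubble at (186,205) is between lines at (201,158) and (170,255), and the y bubble at (310,440) is between (261,424) and (355,452). Both are within about 0.5 mm of centre. I'll look once more to check that nothing moved, then hand in.

>>> arm_command --pt "0 0 0 0 -0.01 0 100" --pt "0 0 0 0 -0.02 0 100" --pt "0 0 0 0 -0.02 0 100" --pt "0 0 0 0 -0.02 0 100" --pt "0 0 0 0 -0.02 0 100"

```text
time: 17.5
ee_pos: [0.67, -0.0164, 0.1612]
eef_rot: [-1.572, -0.003, -1.52]
ft_force: [0.5, 0.4, 1.0]
width: 0.0529
```

```bash
python3 look.py 13; python3 -c "
import cv2,numpy as np
a=cv2.imread('pics/w13.png');b=cv2.imread('pics/t13.png')
A=cv2.resize(a[60:200,270:410],(400,400),interpolation=cv2.INTER_CUBIC);B=cv2.resize(b[100:300,180:380],(400,400),interpolation=cv2.INTER_CUBIC)
cv2.imwrite('pics/f13.png',np.hstack([A,B]))"
```

```text
17.5 [ 0.67   -0.0164  0.1612] [-1.5717 -0.0028 -1.5195] [0.5242 0.4181 0.972 ]
```

View pics/f13.png

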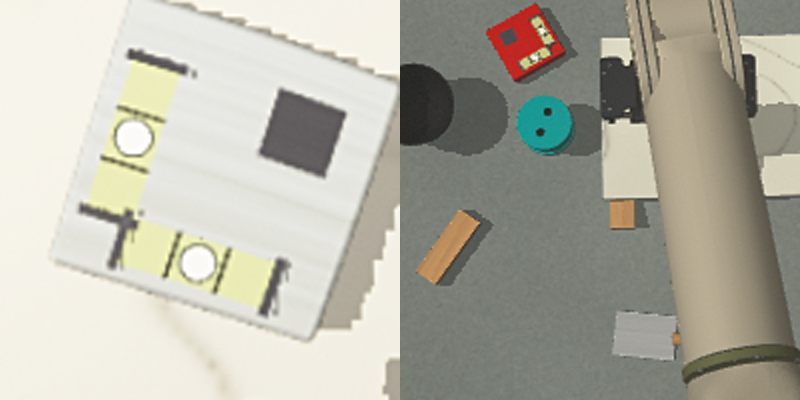

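Both bubbles are centred between their lines, the wedge is in place with about 35–40 mm of heel showing, and nothing is touching it. Handing in.

```bash
python3 -c "
from cell import job
print(job.close_job())"
```

```text
the job is handed in; nothing more can be done
None
```

I slid the beech wedge thin end first under the low front-left corner, eased it in about 70 mm until the plate was level, and let go. I handed the job in at about 17.6 s.

**Level:** the last close wrist view shows both bubbles between their lines, about 0.2 mm (x) and 0.4 mm (y) off centre. The coarser top camera gave 0.3 mm and 1.0 mm, which also counts as level.

**Wedge and plate:** after release, about 35–40 mm of heel stays outside the plate's edge. The level shifted roughly 2 mm in the camera images during insertion. Plate edges measured midway had moved less than 1 mm; I did not measure them again at the end.

**Forces:** the wrist force briefly reached 18 N along x and 21 N vertically during insertion. I took this as the wedge being pressed on the bench, and it dropped away when I lifted and straightened the tool. I could not measure the wedge-to-plate force itself, so I can't confirm it stayed under 16 N.

The gripper's reading was near zero after release. The packer, spatula and look-alikes I could see in the last top view were where they started, but the arm hid part of that view. I did not check every bystander at the end.

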